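Activate a capsule in the squeeze activator

ROBOT

A 6-joint arm with a two-finger parallel gripper is mounted at the origin on a cart in front of the work surface, level with it; the furniture and walls round the work are solid. World frame = base frame: x ahead of the robot, y to its left, z up, the work surface at z = 0. Lengths are in m, angles in rad, forces in N, time in s.
With the tool pointing down it reaches from about 0.4 to 0.825 m from the base axis. Payload 7 kg.
Tool frame: the origin (TCP) lies at the very end of the fingers, on their centre line; the grasp point (between the pads) lies 19 mm behind it; z points along the fingers, y is the line along which they close (so a half turn about z gives the same grasp; the last joint's range is limited). The gripper opens to 88 mm and grips with 3 to 60 N. Pads are 19 mm wide; open, the fingers measure 130 mm over their backs; the gripper's body (78 mm by 193 mm) begins 47 mm behind the grasp point.
Start: joints at [-0.843, 0.359, 0.012, 0, -1.224, -0.288], TCP at [0.287, -0.611, 0.227] pointing down, gripper open.
Joint ranges: [-3.07, 3.07], [-1.43, 2.12], [-1.02, 1.25], [-3.03, 1.67], [-3.05, -0], [-3.03, 3.03]. Speed limits (rad/s): [2.39, 2.39, 3.01, 3.14, 3.14, 3.14].

INTERFACE

Orientations are given as [roll, pitch, yaw] about the fixed x, y, z axes, in that order (R = Rz(yaw) Ry(pitch) Rx(roll)).
In Python, from station import arm gives the robot as it stands.
- The arm moves only by the tool step_arm, never from a script. Its argument "rows" is a list of rows, each a list of 5 numbers: the shift along the world's x, y, z in m, then the turn about the world's z in rad, then the finger opening in m, from 0 to 0.0876. In form: [[x, y, z, spin, gripper], ...]. A call has 1 to 20 rows; each row is the pose to reach, as a shift and turn from the pose commanded when the call began; what a row does not reach only later rows make up. A row lasts 1/10 s, in which the tool goes at most 50 mm and 8.59 degrees, less where a joint would pass 70% of its speed; a pose out of reach is approached as far as the arm can. A call with a gripper value outside its range is refused whole. The fingers move at their own pace and stop on an object; "newtons" is the grip in N (left out, the last holds). Time passes only in rows, so rows that repeat a pose let the fingers close. It gives the time, the measured TCP pose, the force, the opening and the grip force at its end, in the units of the state.
- arm.get_state(): the state, without advancing time (a new reading comes with each control period).
- arm.grab_frame(name): name is "scene" or "side" or "wrist"; returns a dict with "color" (400x640x3 uint8, blue, green, red), "vfov" (degrees; the focal length in pixels is half the picture's height over the tangent of half this angle, whatever the lens; pixels are square), "cx", "cy" (the principal point, pixels), "rvec" (rotation vector, rad) and "tvec" (3), from world to camera coordinates, as OpenCV has them. Camera axes: x right, y down, z forward; pixel columns grow to the right and rows downward; lengths in m; the calibration is good to about 2 mm. The wrist camera is an equidistant fisheye: a pixel r from the principal point sees the ray r / f radians off the axis. A picture is of the moment at which its call begins. There is no depth.
- arm.job_done(): hands the job in; it is judged then, once.
The state is a dict: "t": time; "q": joint angles; "qd": joint speeds; "joint_efforts": joint torques, N m; "eef_pos": TCP position; "ee_rot": TCP orientation; "force": force on the tool from outside, world axes, zero at the start; "moment": the same for the moment, N m; "width": finger opening in m; "gripper_force": force on a finger pad.
Only numpy, scipy, OpenCV 4.12 (cv2) and the standard library are available. Lean on these libraries where they do the work, as an engineer would, in place of code of your own. Each camera call takes 0.05 s, during which the arm holds its last target. There are 200 camera calls.

TASK

Take the fresh capsule, the one whose grey plunger still stands well out, from the rest and lay it in the activator's V-block between the jaws, nozzle in the fork. Squeeze the two black grips together until you feel the capsule resist and then give, keep it pressed firmly home (15 to 40 N on the capsule, never more or the shell cracks) for one second, and let go. Then lay the capsule back on the rest in the free V-block; leave the other capsule and everything round the work where they are.

Things in the scene. Friction and masses are not known exactly. Their poses are not given: they have to be found in the camera images.
- capsule: fresh capsule: white body, 18 mm diameter, 32 mm long, a thin nozzle (12 mm long, 7 to 5 mm diameter) at one end, a grey plunger (11 mm diameter) standing 8.5 mm out of the other; 65 g. Origin: middle of the 32 mm body, on its axis. Its y axis runs along the capsule toward the nozzle. The shell cracks if the jaws bear on it with over 40 N
- nozzle_tip (a point): tip of the fresh capsule's nozzle, 28 mm from the capsule's origin
- plunger (a joint): how far the fresh capsule's plunger is pushed in, m: 0 = out (8.5 mm proud), 0.007 = home (1.5 mm proud, a hard stop). Resistance climbs to about 17 N some 2 mm in, then gives way, down to nothing from 6 mm on, until the hard stop; let go before it has given, the plunger comes back out
- spare_capsule: a capsule activated earlier: same shape and frame, but its plunger stands only 1.5 mm out. It lies in one V-block of the rest and is to stay there; the fresh one lies in the other, which of the two varies
- activator: squeeze tool fixed to the worktop: grey base plate 128 x 94 mm, top 13 mm high, and two jaw blocks in a guide, two geared steel handles in a level plane that reach toward the robot like a nutcracker. Origin: on the worktop under the V-block; axes as the seat's. The pivots stand 65 mm beyond the seat (+x) and 24 mm to each side, posts 64 mm high; all the rest is lower than 62 mm
- activator_seat (a point): where the middle of a capsule lying in the activator's V-block belongs, 50 mm above the worktop. z up; x away from the grips, toward the pivots; y along the lying capsule toward the fork, where the nozzle goes. The V-block is 17 mm wide (x), 24 mm long (y): fingers pass down on both sides of it, to 25 mm below the seat
- fork (a point): left jaw: middle of the fork's face, at seat y = +19 mm when open. A block with an 8.5 mm slot, open at the top, takes the nozzle from above and bears on the shoulder of the capsule's body. Turned the wrong way round a capsule does not fit between the jaws
- anvil_screw: right jaw: a round pad, 10 mm diameter, that bears on the plunger; its origin is the middle of the pad's face, at seat y = -27 to -30 mm when open. It sits on an adjusting screw (knurled knob outside the right handle) whose setting differs each time, so the spread of the grips at which the capsule gives is not known beforehand: feel it
- grip_left (a point): middle of the outer face of the left (+y) handle's black grip: 66 mm long, 22 mm high, 10 mm thick, 90 mm from the seat toward the robot, 50 mm above the worktop. Open, the outer faces are 63 mm apart; the handles are geared, swing in alike about upright pivots 155 mm away (0.145 rad at most) and spring back when let go
- grip_right (a point): the same on the right (-y) handle. The grips close 2.4 mm for 1 mm of the jaws. At the grips the springs alone take about 1 N open to 2 N closed; each newton more on both grips presses the capsule with 2.4 N. The jaws have the capsule tight when the outer faces are 51 to 44 mm apart; it is home about 17 mm further in
- rest_near (a point): one V-block of the capsule rest (grey plate 128 x 46 x 6 mm fixed to the worktop, two V-blocks 78 mm apart): where the middle of a capsule lying there belongs, 34 mm above the worktop, 28 above the plate. y along the lying capsule, x along the rest, z up. The V-block is 17 mm wide (x), 24 mm long (y); fingers pass down on both sides, to 20 mm below
- rest_far (a point): the same point of the rest's other V-block
- forceps: thin steel forceps, 131 mm, lying at the left edge of the work; not to be moved
- petri_dish_2: closed round dish, 58 mm wide, 12 mm high, behind the work; not to be moved

How it is judged:
On the way, in this order (a step that is already met when the one before it is completed fails the run):
1. the fresh capsule lies in the activator's V-block, nozzle in the fork, plunger still out, and the gripper has let go of it (x of capsule in the frame of activator_seat between -0.003 and 0.003 m and y of capsule in the frame of activator_seat between -0.007 and 0.007 m and z of capsule in the frame of activator_seat between -0.003 and 0.003 m and angle between the y axis of capsule and the y axis of activator_seat, either way round below 0.12 rad and y of nozzle_tip in the frame of activator_seat above 0.018 m and value of joint plunger below 0.0025 m and contact force between the fingers and capsule below 0.1 N), for 0.2 s.
2. the handles are squeezed with the capsule in place: the plunger is home and the jaws keep it pressed with 15 to 40 N for 0.8 s (x of capsule in the frame of activator_seat between -0.003 and 0.003 m and y of capsule in the frame of activator_seat between -0.007 and 0.007 m and z of capsule in the frame of activator_seat between -0.003 and 0.003 m and angle between the y axis of capsule and the y axis of activator_seat, either way round below 0.12 rad and y of nozzle_tip in the frame of activator_seat above 0.018 m and value of joint plunger above 0.006 m and distance between grip_left and grip_right below 0.056 m and contact force between the fingers and capsule below 0.1 N and contact force between capsule and anvil_screw above 15 N), for 0.8 s.
At the end, for the whole second after the job is handed in: The capsule, its plunger home (at least 6 of 7 mm in), lies at rest in a V-block of the rest (middle within 8 mm sideways and 4 mm in height, within 9 degrees), and the activator's handles have sprung open (value of joint plunger above 0.006 m and ((horizontal distance between capsule and rest_near below 0.008 m and z of capsule in the frame of rest_near between -0.004 and 0.004 m and angle between the y axis of capsule and the y axis of rest_near, either way round below 0.15 rad) or (horizontal distance between capsule and rest_far below 0.008 m and z of capsule in the frame of rest_far between -0.004 and 0.004 m and angle between the y axis of capsule and the y axis of rest_far, either way round below 0.15 rad)) and linear speed of capsule below 0.02 m/s and distance between grip_left and grip_right above 0.058 m); the robot touches nothing.
It fails at once if the jaws press the capsule with more than 40 N (contact force between capsule and anvil_screw above 40 N).
It fails at once if the other capsule is shifted by more than 10 mm (distance of spare_capsule from where it was at the start of the episode above 0.01 m).
It fails at once if the forceps or the dish are shifted by more than 20 mm (distance of any of forceps, petri_dish_2 from where it was at the start of the episode above 0.02 m).
It also fails if it takes over 67 s, if anything falls off the work surface, if the arm or the gripper's body presses on something with over 40 N, if the wrist force passes 120 N, or if a joint passes its speed limit or range.

## Working session

There is one attempt and no reset: what is moved stays moved. The work goes in short steps, Python scripts to look and compute and a tool call to move; the robot and the scene stay as the last step left them, time stands still between calls to the robot, and variables do not carry over. Pictures are saved under pics/ and viewed, at most 15 in all, crops included, and the job is handed in when it is done.

Besides the shell and the picture viewer there is one more tool, called after ">>>" as name(argument=value, ...), one argument or row to a line, values as JSON. step_arm: Moves the arm, as the interface text tells. Its arguments: {"type":"object","properties":{"rows":{"type":"array"},"newtons":{"type":"number"}},"required":["rows"]}

```bash
mkdir -p pics
cat > h.py <<'E'
import numpy as np, cv2
from station import arm
def grab(n,save=None):
    f=arm.grab_frame(n)
    f['K']=200/np.tan(np.radians(f['vfov'])/2)
    f['R']=cv2.Rodrigues(np.array(f['rvec'],float))[0]; f['t']=np.array(f['tvec'],float).ravel()
    f['n']=n
    if save: cv2.imwrite('pics/'+save,f['color'])
    return f
def ray(f,u,v):
    x,y=(u-f['cx'])/f['K'],(v-f['cy'])/f['K']
    if f['n']=='wrist':
        r=np.hypot(x,y); s=np.sin(r)/max(r,1e-9); d=np.array([x*s,y*s,np.cos(r)])
    else: d=np.array([x,y,1.])
    return -f['R'].T@f['t'], f['R'].T@d
def onplane(f,u,v,z):
    c,d=ray(f,u,v); return c+d*(z-c[2])/d[2]
def proj(f,p):
    c=f['R']@np.array(p,float)+f['t']
    if f['n']=='wrist':
        th=np.arctan2(np.hypot(c[0],c[1]),c[2]); h=np.hypot(c[0],c[1]); return f['cx']+f['K']*th*c[0]/h, f['cy']+f['K']*th*c[1]/h
    return f['cx']+f['K']*c[0]/c[2], f['cy']+f['K']*c[1]/c[2]
E
python3 - <<'E'
from h import *
for n in ['scene','side','wrist']:
    f=grab(n,n+'0.png'); print(n,f['vfov'],(-f['R'].T@f['t']).round(3),f['R'][2].round(2))
s=arm.get_state(); print(s['eef_pos'],s['ee_rot'],s['force'])
a=[cv2.imread(f'pics/{n}0.png') for n in ['scene','wrist']]
E
```

```text
scene 51.50146687868377 [0.351 0.924 0.782] [ 0.24 -0.76 -0.6 ]
side 51.23924301834817 [-0.079  0.074  1.057] [ 0.57 -0.04 -0.82]
wrist 65.70646984690485 [ 0.212 -0.645  0.384] [ 0.27  0.13 -0.95]
[ 0.28722016 -0.61045383  0.22583969] [ 3.14034157e+00 -1.48340021e-04 -2.70187077e+00] [ 0.53776314 -0.48357152 -0.04622399]
```

View pics/scene0.png

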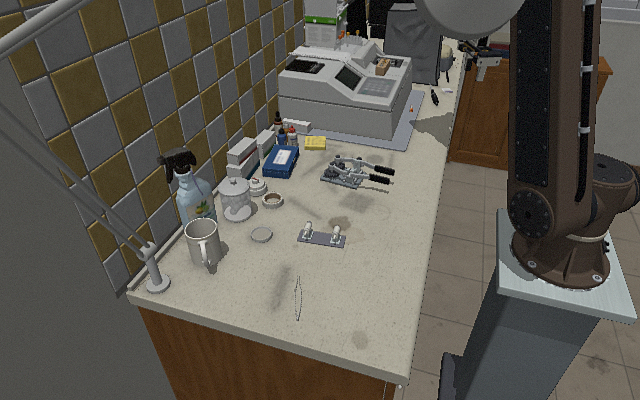

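View pics/side0.png

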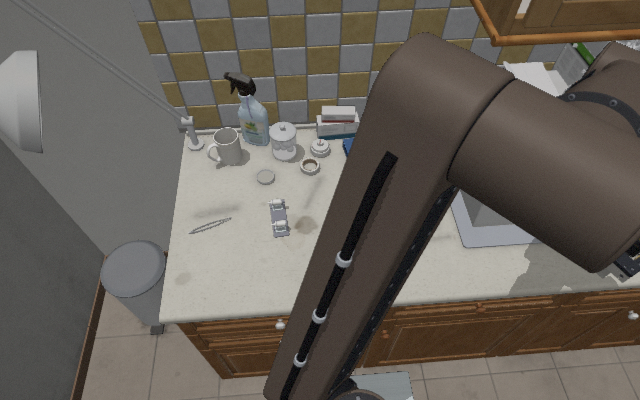

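The scene view shows the rest at about (322,238), with capsules at (307,229) and (336,233), and the activator at about (355,177), grips near (380,180). In the side view the rest is at (279,217) and the arm hides the activator.

Run:
```python
from h import *
f=grab('scene')
for u,v,z in [(307,229,.034),(336,233,.034),(345,174,.05),(380,168,.05),(378,187,.05),(261,235,.01),(298,298,0)]: print(u,v,onplane(f,u,v,z).round(3))
im=f['color'][140:265,230:420]; cv2.imwrite('pics/sc.png',cv2.resize(im,None,fx=4,fy=4,interpolation=cv2.INTER_CUBIC))
```

```text
307 229 [0.646 0.151 0.034]
336 233 [0.567 0.141 0.034]
345 174 [ 0.614 -0.109  0.05 ]
380 168 [ 0.517 -0.177  0.05 ]
378 187 [ 0.502 -0.075  0.05 ]
261 235 [0.765 0.188 0.01 ]
298 298 [0.598 0.348 0.   ]
```

View pics/sc.png

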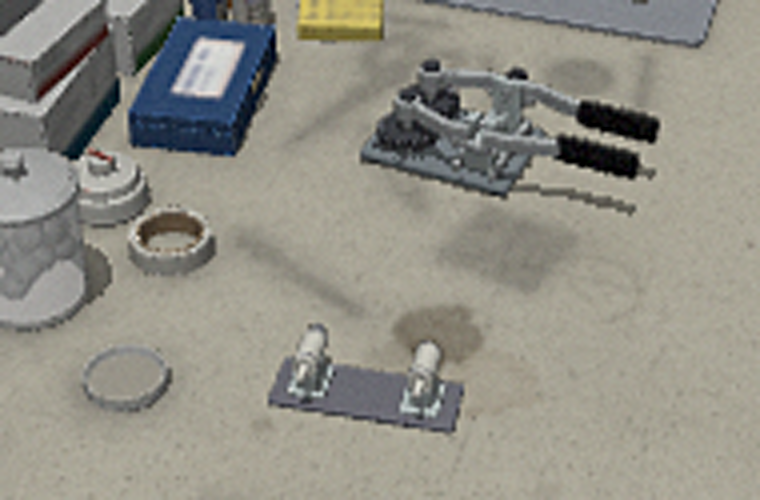

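The crop shows two V-blocks on the rest with white capsules pointing away from the camera, and the activator with its two black grips, near (385,170) and (380,179) in full-frame pixels. Next I move the wrist camera over the middle of the work.

>>> step_arm(
  rows=[
    [0.0, 0.04, 0.02, 0, 0.0876],
    [0.01, 0.09, 0.05, 0, 0.0876],
    [0.02, 0.14, 0.07, 0, 0.0876],
    [0.03, 0.19, 0.09, 0, 0.0876],
    [0.04, 0.24, 0.1, -0.1, 0.0876],
    [0.05, 0.29, 0.1, -0.2, 0.0876],
    [0.07, 0.34, 0.1, -0.3, 0.0876],
    [0.09, 0.38, 0.1, -0.4, 0.0876],
    [0.11, 0.42, 0.1, -0.44, 0.0876],
    [0.13, 0.47, 0.1, -0.44, 0.0876],
    [0.14, 0.52, 0.1, -0.44, 0.0876],
    [0.15, 0.56, 0.1, -0.44, 0.0876],
    [0.16, 0.6, 0.1, -0.44, 0.0876],
    [0.16, 0.6, 0.1, -0.44, 0.0876],
    [0.16, 0.6, 0.1, -0.44, 0.0876],
    [0.16, 0.6, 0.1, -0.44, 0.0876],
  ],
)

```text
t: 1.8
eef_pos: [0.4471, -0.0112, 0.3265]
ee_rot: [-3.141, -0.0, 3.141]
force: [0.7, -0.3, 0.3]
width: 0.088
gripper_force: 0.0
```

Run:
```python
from h import *
f=grab('wrist','w1.png'); s=arm.get_state(); print(s['t'],s['eef_pos'],s['ee_rot'],s['q'])
```

```text
1.85 [ 0.44708168 -0.01162329  0.32657709] [-3.14153088e+00 -2.75617581e-05  3.14035239e+00] [ 4.17279925e-01 -8.32145454e-02 -2.86749928e-01  4.61954991e-05
 -1.36731123e+00 -1.98932585e+00]
```

View pics/w1.png

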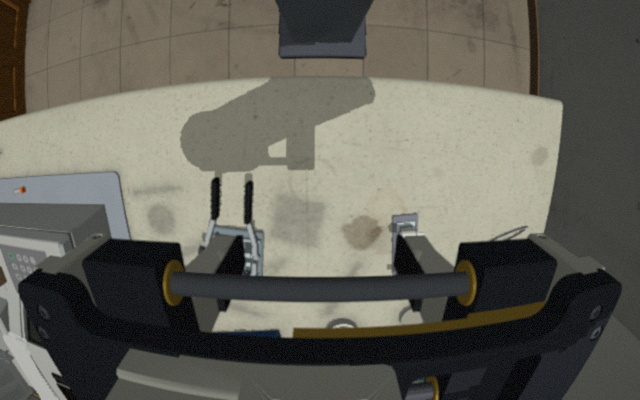

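The wrist view looks back toward the robot, with image up being −x. The grips are at (215,197) and (249,200), and the rest is partly hidden at (404,240). I move forward so both lie clear under the camera.

>>> step_arm(
  rows=[
    [0.05, 0, 0, 0, 0.0876],
    [0.1, 0, 0, 0, 0.0876],
    [0.15, 0, 0, 0, 0.0876],
    [0.2, 0, 0, 0, 0.0876],
    [0.22, 0, 0, 0, 0.0876],
    [0.22, 0, 0, 0, 0.0876],
    [0.22, 0, 0, 0, 0.0876],
  ],
)

```text
t: 2.55
eef_pos: [0.6673, -0.0126, 0.3256]
ee_rot: [-3.141, -0.002, 3.139]
force: [-0.0, -0.1, -0.2]
width: 0.0876
gripper_force: 0.0
```

Run:
```python
from h import *
f=grab('wrist','w2.png'); s=arm.get_state(); print(s['t'],s['eef_pos'],s['ee_rot'],s['qd'])
im=f['color'][60:260,140:500]
cv2.imwrite('pics/w2c.png',cv2.resize(im,None,fx=2.2,fy=2.2,interpolation=cv2.INTER_CUBIC))
```

```text
2.6 [ 0.66685668 -0.01227487  0.32644835] [-3.14151889e+00 -4.64951731e-04  3.13936981e+00] [ 0.01307101 -0.02573489 -0.00716767 -0.00064752  0.00058607 -0.0006304 ]
```

View pics/w2c.png

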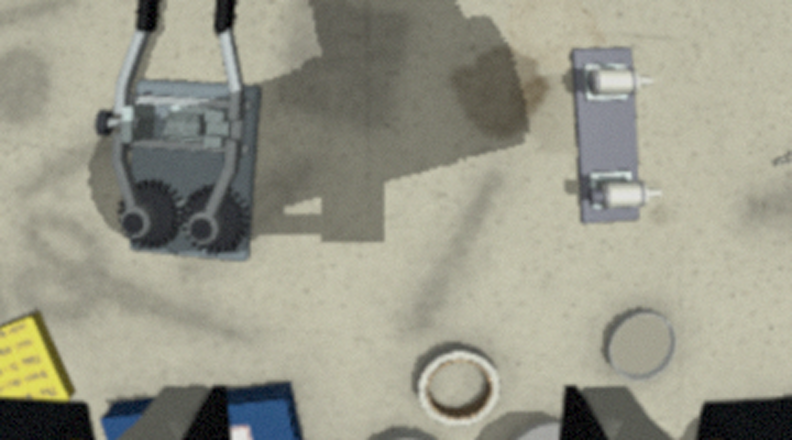

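The crop shows both nozzles pointing right (+y). The capsule bodies are at crop (613,82) near and (624,194) far. The activator's pivot posts are at (135,222) and (202,228), the knob at (105,122), and the fork side is on the right. I measure roughly, then take closer looks to tell the fresh capsule from the spare.

```bash
cat > t.py <<'E'
from h import *
E
python3 - <<'E'
from h import *
f=grab('wrist')
P=lambda u,v,z: onplane(f,140+u/2.2,60+v/2.2,z)
a=P(135,222,.064);b=P(202,228,.064); print('posts',a.round(4),b.round(4),np.linalg.norm(a-b))
ax=(b-a)/np.linalg.norm(b-a); x=np.array([-ax[1],ax[0],0])
x = -x if x[0]<0 else x
m=(a+b)/2; print('seat?',(m-.065*x).round(4),'yaw',np.arctan2(x[1],x[0]))
for u,v in [(613,82),(624,194)]: print(P(u,v,.034).round(4))
# plate corners z=.006
for u,v in [(573,49),(632,47),(638,220),(581,223)]: print(P(u,v,.006).round(4))
im=f['color']; 
# grips dark mask
E
```

```text
posts [ 0.661  -0.1826  0.064 ] [ 0.6663 -0.136   0.064 ] 0.04690762640878394
seat? [ 0.5991 -0.152   0.064 ] yaw -0.11277107612144446
[0.5714 0.1354 0.034 ]
[0.6482 0.1469 0.034 ]
[0.5486 0.1141 0.006 ]
[0.5439 0.1585 0.006 ]
[0.6714 0.1694 0.006 ]
[0.6746 0.1247 0.006 ]
```

>>> step_arm(
  rows=[
    [0.01, 0.05, -0.05, 0, 0.0876],
    [0.02, 0.1, -0.1, 0, 0.0876],
    [0.03, 0.14, -0.14, 0, 0.0876],
    [0.04, 0.16, -0.18, 0, 0.0876],
    [0.04, 0.16, -0.2, 0, 0.0876],
    [0.04, 0.16, -0.2, 0, 0.0876],
    [0.04, 0.16, -0.2, 0, 0.0876],
  ],
)

```text
t: 3.35
eef_pos: [0.706, 0.1493, 0.1252]
ee_rot: [-3.14, -0.003, -3.141]
force: [0.2, 0.7, 0.7]
width: 0.0878
gripper_force: 0.0
```

Run:
```python
from h import *
f=grab('wrist','w3.png'); s=arm.get_state(); print(s['t'],s['eef_pos'],s['ee_rot'])
u,v=proj(f,(.607,.146,.03)); print(u,v,(-f['R'].T@f['t']))
u,v=int(u),int(v);im=f['color'][max(0,v-100):v+100,max(0,u-120):u+120]; print(max(0,u-120),max(0,v-100))
cv2.imwrite('pics/w3c.png',cv2.resize(im,None,fx=3,fy=3,interpolation=cv2.INTER_CUBIC))
```

```text
3.4 [0.70723119 0.14888054 0.12763182] [-3.14110863e+00  4.16338884e-04 -3.14109568e+00]
314.95705417066455 83.13208468381247 [0.6237905  0.14974531 0.28378565]
194 0
```

View pics/w3c.png

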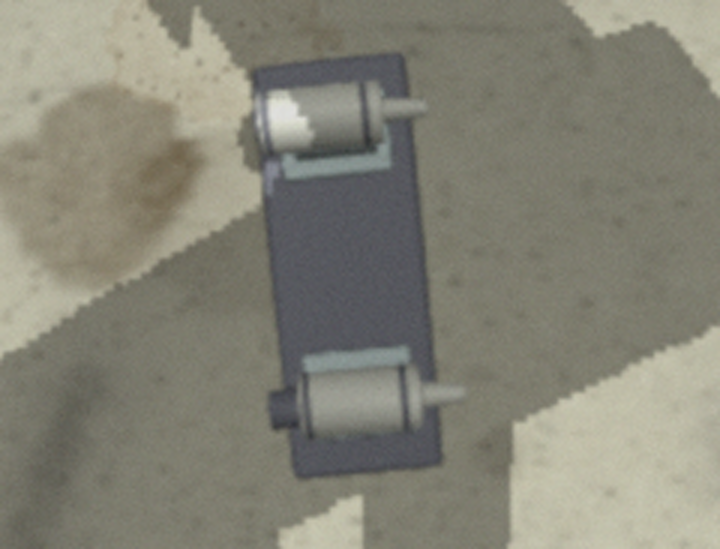

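The close-up shows the near capsule (top) with almost no plunger, so that is the spare. The far capsule (bottom) is the fresh one: dark plunger end at crop (270,410), body from (303,404) to (424,397), nozzle tip (466,393). Next is the close view of the activator.

>>> step_arm(
  rows=[
    [0, 0, 0.04, 0, 0.0876],
    [-0.01, -0.05, 0.05, 0, 0.0876],
    [-0.02, -0.1, 0.05, 0, 0.0876],
    [-0.03, -0.15, 0.05, 0, 0.0876],
    [-0.04, -0.2, 0.05, 0, 0.0876],
    [-0.05, -0.25, 0.05, 0, 0.0876],
    [-0.05, -0.3, 0.05, 0, 0.0876],
    [-0.05, -0.3, 0.05, 0, 0.0876],
    [-0.05, -0.3, 0.05, 0, 0.0876],
  ],
)

```text
t: 4.3
eef_pos: [0.6574, -0.1538, 0.18]
ee_rot: [-3.141, 0.005, 3.137]
force: [-0.7, -0.7, 0.4]
width: 0.0876
gripper_force: 0.0
```

Run:
```python
from h import *
f=grab('wrist','w4.png'); s=arm.get_state(); print(s['t'],s['eef_pos'],s['ee_rot'])
np.savez('w4.npz',**{k:f[k] for k in ['cx','cy','K','R','t']})
im=f['color'][0:260,200:440]
cv2.imwrite('pics/w4c.png',cv2.resize(im,(552,598),interpolation=cv2.INTER_CUBIC))
```

```text
4.35 [ 0.65760795 -0.15223279  0.17945044] [-3.1415426   0.00407049  3.13900023]
```

View pics/w4c.png

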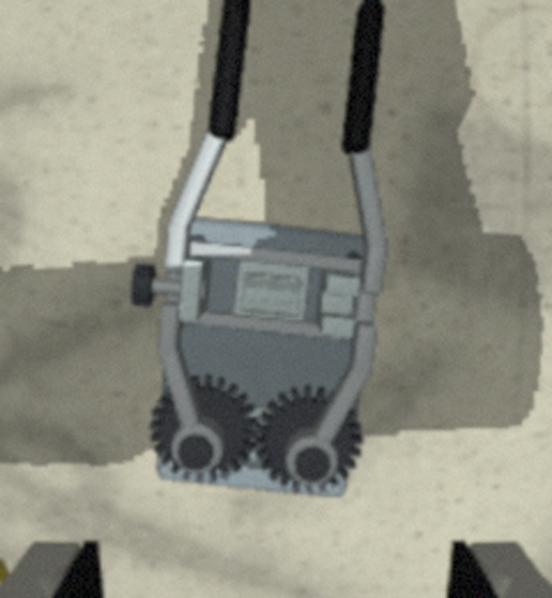

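The close-up shows the pivot posts at crop (196,450) and (313,460), the V-block spanning (236–309, 262–317), the fork on the right at (340,303), the anvil on the left at (190,290), and the grip ends at (222,137) and (357,152).

Run:
```python
from h import *
from scipy.spatial.transform import Rotation as Ro
f=dict(np.load('w4.npz')); f['n']='wrist'
P=lambda u,v,z: onplane(f,200+u/2.3,v/2.3,z)[:2]
a=P(196,450,.064);b=P(313,460,.064); ax=(b-a)/np.linalg.norm(b-a); x=np.array([ax[1],-ax[0]]);x*=np.sign(x[0])
print('posts',a,b,np.linalg.norm(a-b),'yaw',np.arctan2(x[1],x[0]),'seat',(a+b)/2-.065*x)
c=np.array([P(u,v,.044) for u,v in [(238,264),(309,267),(304,318),(236,312)]]); print('vblock',c.round(4).tolist(),c.mean(0), np.linalg.norm(c[0]-c[1]),np.linalg.norm(c[1]-c[2]))
gl=P(357,152,.061);gr=P(222,137,.061);print('grip ends',gl,gr,(gl+gr)/2)
s=(a+b)/2-.065*x; print('grip end in seat', [( (g-s)@x,(g-s)@np.array([-x[1],x[0]])) for g in (gl,gr)])
print('base plate top corners', [P(u,v,.013).round(4).tolist() for u,v in [(190,218),(365,237),(345,496),(160,478)]])
# w3
T=lambda e:Ro.from_euler('xyz',e).as_matrix()
g=dict(f); R4=T([-3.1415426,.00407,3.139]);R3=T([-3.1411086,.000416,-3.141096])
g['R']=f['R']@R4@R3.T; g['t']=-g['R']@np.array([.6237905,.14974531,.28378565])
Q=lambda u,v,z: onplane(g,194+u/3,v/3,z)[:2]
n=Q(466,393,.034);p=Q(270,409,.034);l=Q(303,404,.034);r=Q(424,397,.034)
d=(n-p)/np.linalg.norm(n-p);print('len',np.linalg.norm(n-p),np.linalg.norm(r-l),'angle of y axis',np.arctan2(-d[0],d[1]))
print('capsule from tip',n-.028*d,'from plunger',p+.0245*d,'from body',(l+r)/2)
K=[Q(u,v,.006) for u,v in [(254,69),(404,54),(441,463),(297,477)]];print(np.round(K,4).tolist());e=(K[2]+K[3]-K[0]-K[1]);print('rest c',np.mean(K,0),'yaw',np.arctan2(e[1],e[0]),np.linalg.norm(e)/2)
```

```text
posts [ 0.66010714 -0.1851074 ] [ 0.6645653  -0.13774256] 0.04757418849242334 yaw -0.09384738555107251 seat [ 0.59762225 -0.15533385]
vblock [[0.5868, -0.1679], [0.5882, -0.1389], [0.6094, -0.1409], [0.6067, -0.169]] [ 0.5977617  -0.15419022] 0.029035961086328197 0.021315826618210763
grip ends [ 0.54210094 -0.12137396] [ 0.53626021 -0.17276262] [ 0.53918057 -0.14706829]
grip end in seat [(np.float64(-0.05845936215153921), np.float64(0.028607575124802675)), (np.float64(-0.0594587752143321), np.float64(-0.023102293517301142))]
base plate top corners [[0.5666, -0.1909], [0.5756, -0.1121], [0.7001, -0.1189], [0.6904, -0.2094]]
len 0.05296202115220681 0.03256860375358206 angle of y axis 0.08013185348574393
capsule from tip [0.64904995 0.14596082] from plunger [0.64908693 0.14550029] from body [0.64890613 0.14630578]
[[0.5501, 0.1139], [0.5462, 0.158], [0.6708, 0.1693], [0.675, 0.1256]]
rest c [0.61051313 0.14171071] yaw 0.09224520111762909 0.1253553763371816
```

>>> step_arm(
  rows=[
    [0, 0.03, 0, 0.14, 0.04],
    [0, 0.06, 0, 0.28, 0.04],
    [0, 0.1, 0, 0.42, 0.04],
    [0, 0.14, 0, 0.56, 0.04],
    [0, 0.18, 0, 0.7, 0.04],
    [0, 0.21, 0, 0.84, 0.04],
    [0, 0.24, 0, 0.98, 0.04],
    [0, 0.27, 0, 1.12, 0.04],
    [-0.008, 0.29, -0.02, 1.26, 0.04],
    [-0.008, 0.297, -0.04, 1.4, 0.04],
    [-0.008, 0.297, -0.057, 1.54, 0.04],
    [-0.008, 0.297, -0.057, 1.654, 0.04],
    [-0.008, 0.297, -0.057, 1.654, 0.04],
    [-0.008, 0.297, -0.057, 1.654, 0.04],
    [-0.008, 0.297, -0.057, 1.654, 0.04],
  ],
)

```text
t: 5.85
eef_pos: [0.6497, 0.1469, 0.1207]
ee_rot: [-3.14, 0.001, -1.49]
force: [0.1, -1.1, -0.8]
width: 0.0396
gripper_force: 0.0
```

Run:
```python
from h import *
f=grab('wrist','w5.png'); s=arm.get_state(); print(s['t'],s['eef_pos'],s['ee_rot'],s['q'])
for p in [(.649,.146,.034),(.6467,.174,.034),(.651,.1215,.034)]: 
    u,v=proj(f,p); print(u,v); cv2.circle(f['color'],(int(u),int(v)),2,(0,0,255),-1)
cv2.imwrite('pics/w5c.png',f['color'])
```

```text
5.9 [0.64961744 0.14671184 0.12051503] [-3.14022875e+00  5.91242134e-04 -1.48946878e+00] [ 5.14273083e-01  4.21683638e-01 -1.45700867e-01  4.21700449e-05
 -1.00192571e+00 -4.32968626e-01]
319.5194133673425 201.18316199161393
319.5426936972761 232.07513692450928
319.5111975463195 172.36281610465693
```

View pics/w5c.png

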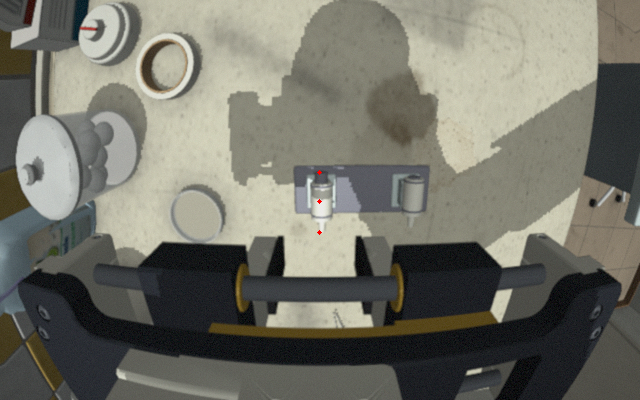

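The projected capsule points land on the capsule, with the plunger at (319,172), body (319,201) and tip (319,232), so it's aligned. I descend and grip.

>>> step_arm(
  newtons=10,
  rows=[
    [0, 0, -0.04, 0, 0.04],
    [0, 0, -0.075, 0, 0.04],
    [0, 0, -0.095, 0, 0.04],
    [0, 0, -0.103, 0, 0.04],
    [0, 0, -0.103, 0, 0.04],
    [0, 0, -0.103, 0, 0.03],
    [0, 0, -0.103, 0, 0.02],
    [0, 0, -0.103, 0, 0.01],
    [0, 0, -0.103, 0, 0.01],
    [0, 0, -0.103, 0, 0.01],
    [0, 0, -0.103, 0, 0.01],
  ],
)

```text
t: 7.0
eef_pos: [0.6485, 0.1463, 0.0176]
ee_rot: [3.141, 0.0, -1.488]
force: [-5.2, 1.7, 6.0]
width: 0.0172
gripper_force: 10.0
```

>>> step_arm(
  rows=[
    [0, 0, 0.02, 0, 0.01],
    [0, 0, 0.06, 0, 0.01],
    [0, 0, 0.1, 0, 0.01],
    [-0.01, -0.04, 0.12, -0.05, 0.01],
    [-0.02, -0.08, 0.12, -0.1, 0.01],
    [-0.03, -0.12, 0.12, -0.15, 0.01],
    [-0.04, -0.16, 0.12, -0.183, 0.01],
    [-0.05, -0.2, 0.12, -0.183, 0.01],
    [-0.051, -0.24, 0.12, -0.183, 0.01],
    [-0.051, -0.28, 0.12, -0.183, 0.01],
    [-0.051, -0.3005, 0.1, -0.183, 0.01],
    [-0.051, -0.3005, 0.08, -0.183, 0.01],
    [-0.051, -0.3005, 0.07, -0.183, 0.01],
    [-0.051, -0.3005, 0.07, -0.183, 0.01],
    [-0.051, -0.3005, 0.07, -0.183, 0.01],
  ],
)

```text
t: 8.5
eef_pos: [0.5989, -0.1538, 0.0873]
ee_rot: [-3.141, -0.0, -1.67]
force: [-0.1, 0.9, 0.4]
width: 0.0177
gripper_force: 10.0
```

Run:
```python
from h import *
f=grab('wrist','w6.png'); s=arm.get_state(); print(s['t'],s['eef_pos'],s['ee_rot'],s['force'],s['width'],s['gripper_force'])
R=np.array([[np.cos(-.1),-np.sin(-.1)],[np.sin(-.1),np.cos(-.1)]])
im=f['color'].copy()
for p,z in [((0,0),.05),((0,.019),.05),((0,-.0285),.05),((.065,.024),.064),((.065,-.024),.064)]:
    q=np.array([.598,-.1545])+R@p; u,v=proj(f,(*q,z)); cv2.circle(im,(round(u*3),round(v*3)) and (int(u),int(v)),1,(0,0,255),-1); print(p,u,v)
im=im[80:260,200:440]
cv2.imwrite('pics/w6c.png',cv2.resize(im,None,fx=3,fy=3,interpolation=cv2.INTER_CUBIC))
```

```text
8.55 [ 0.5991753  -0.15373958  0.08767558] [-3.14010431e+00 -9.51156645e-05 -1.66962324e+00] [ 0.76862071  0.34970552 -0.71969153] 0.0174408846896825 9.97825562953949
(0, 0) 319.3516214135429 224.18082832864732
(0, 0.019) 319.32392199395 248.97881360076263
(0, -0.0285) 319.39514330819503 183.77023078881734
(0.065, 0.024) 225.4838237073443 262.7716144420742
(0.065, -0.024) 217.44007119913496 196.6321830372283
```

View pics/w6c.png

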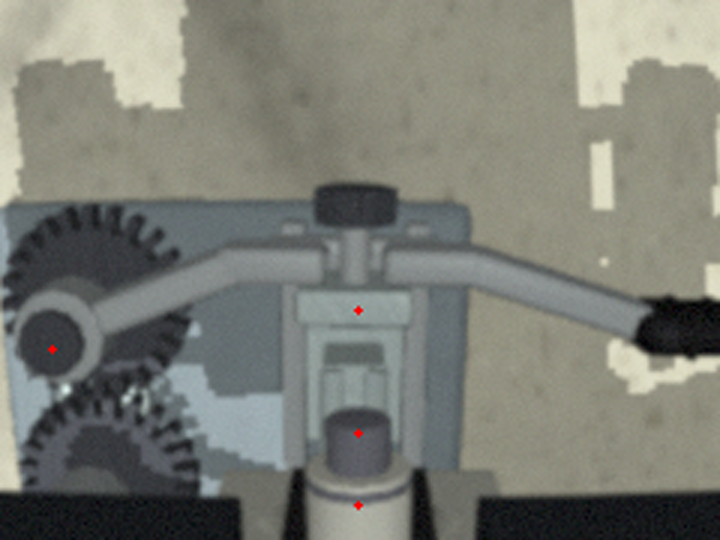

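The view shows the plunger of the held capsule, centred at column 358, with the knob at 356, so lateral alignment is good. The near post is at (50,342), against the predicted (52,349). I quantify the error along y, comparing the camera's bias on the held capsule.

Run:
```python
from h import *
f=grab('wrist'); s=arm.get_state()
R=np.array([[np.cos(-.1),-np.sin(-.1)],[np.sin(-.1),np.cos(-.1)]]); c=np.array([.598,-.1545])
crop=lambda p,z:[round((a-o)*3,1) for a,o in zip(proj(f,(*(c+R@p),z)),(200,80))]
inv=lambda u,v,z:((R.T@(onplane(f,200+u/3,80+v/3,z)[:2]-c))*1e3).round(1)
print('post pred',crop((.065,-.024),.064),'seen->seat frame',inv(50,342,.064))
print('plunger end centre/top pred',crop((0,-.0245),.104),crop((0,-.0245),.1095),'body rear top pred',crop((0,-.016),.113))
print('seen plunger top edge',inv(358,410,.1095),inv(358,418,.106),'body rear top', inv(358,462,.113))
print('anvil block inner edge, tops',inv(355,325,.058),inv(355,325,.05),'outer',inv(355,291,.058),'knob',inv(356,203,.05))
```

```text
post pred [np.float64(54.2), np.float64(348.7)] seen->seat frame [ 65.8 -25.5]
plunger end centre/top pred [np.float64(359.6), np.float64(418.6)] [np.float64(359.6), np.float64(431.3)] body rear top pred [np.float64(359.5), np.float64(489.1)]
seen plunger top edge [  0.3 -28.1] [  0.3 -25.4] body rear top [  0.2 -20.7]
anvil block inner edge, tops [  1.  -27.4] [  1.  -25.2] outer [  1.  -34.8] knob [  0.8 -52.1]
```

Run:
```python
from h import *
a=cv2.imread('pics/w5.png');b=cv2.imread('pics/w6.png')
print(a[160:236,317:322].mean((1,2)).astype(int).tolist())
print(b[195:258,317:322].mean((1,2)).astype(int).tolist())
```

```text
[131, 133, 131, 132, 128, 108, 88, 90, 91, 89, 80, 68, 62, 71, 83, 87, 84, 85, 86, 86, 83, 87, 87, 100, 132, 154, 143, 151, 183, 193, 172, 158, 155, 155, 155, 155, 155, 154, 168, 203, 226, 231, 233, 232, 231, 231, 231, 231, 231, 232, 232, 231, 231, 232, 232, 228, 194, 164, 192, 227, 232, 228, 215, 203, 205, 209, 209, 208, 207, 206, 207, 204, 201, 196, 194, 196]
[100, 95, 96, 96, 95, 98, 117, 140, 149, 148, 146, 144, 145, 144, 146, 143, 144, 145, 148, 145, 117, 84, 64, 61, 64, 63, 65, 70, 83, 94, 95, 96, 96, 95, 96, 95, 96, 96, 95, 96, 95, 96, 95, 96, 107, 111, 121, 142, 164, 147, 115, 100, 113, 142, 165, 170, 169, 170, 170, 170, 170, 170, 169]
```

The edge profile puts the plunger's top edge at row 223.5, as predicted, so the capsule hasn't slipped in the grip. The post offset implies the seat is about 1 mm further −y. I lower with that correction.

>>> step_arm(
  rows=[
    [0, -0.001, -0.015, 0, 0.01],
    [0, -0.001, -0.03, 0, 0.01],
    [0, -0.001, -0.04, 0, 0.01],
    [0, -0.001, -0.046, 0, 0.01],
    [0, -0.001, -0.05, 0, 0.01],
    [0, -0.001, -0.053, 0, 0.01],
    [0, -0.001, -0.053, 0, 0.01],
  ],
)

```text
t: 9.3
eef_pos: [0.5995, -0.1552, 0.0341]
ee_rot: [-3.14, 0.0, -1.67]
force: [4.6, -0.3, -1.3]
width: 0.0174
gripper_force: 10.0
```

Run:
```python
from h import *
s=arm.get_state(); print(s['t'],s['eef_pos'],s['force'],s['moment'],s['width'])
```

```text
9.3 [ 0.59949986 -0.15523121  0.0341197 ] [ 4.61431688 -0.31019098 -1.28043337] [-0.10870192 -1.33925025 -0.03738035] 0.017414225969835554
```

>>> step_arm(
  rows=[
    [0, 0, 0, 0, 0.024],
    [0, 0, 0, 0, 0.03],
    [0, 0, 0, 0, 0.034],
    [0, 0, 0.02, 0, 0.034],
    [0, 0, 0.06, 0, 0.034],
    [0, 0, 0.1, 0, 0.034],
    [0, -0.02, 0.12, 0, 0.034],
    [0, -0.03, 0.12, 0, 0.034],
    [0, -0.03, 0.12, 0, 0.034],
  ],
)

```text
t: 10.2
eef_pos: [0.5979, -0.1862, 0.1536]
ee_rot: [-3.141, 0.0, -1.672]
force: [0.0, 0.2, -0.3]
width: 0.0341
gripper_force: 0.0
```

Run:
```python
from h import *
f=grab('wrist','w7.png'); s=arm.get_state(); print(s['t'],s['eef_pos'],s['force'])
c=np.array([.598,-.1555]);R=np.array([[np.cos(-.1),-np.sin(-.1)],[np.sin(-.1),np.cos(-.1)]])
im=f['color'].copy()
for p,z in [((0,-.016),.05),((0,.028),.05),((0,-.0245),.05),((.065,.024),.064),((.065,-.024),.064)]:
    u,v=proj(f,(*(c+R@p),z)); cv2.circle(im,(int(u),int(v)),0,(0,0,255),-1); print(u,v)
cv2.imwrite('pics/w7c.png',cv2.resize(im[100:250,200:420],None,fx=3.5,fy=3.5,interpolation=cv2.INTER_CUBIC))
```

```text
10.25 [ 0.59744554 -0.18561469  0.15275889] [ 0.00217482 -0.57361303 -0.39404597]
321.76901864051814 211.72041172802648
321.7075265314764 254.921183151378
321.7775619338062 202.77245608133526
251.31248957393768 257.39675307484487
246.75294287887925 208.4563691265783
```

View pics/w7c.png

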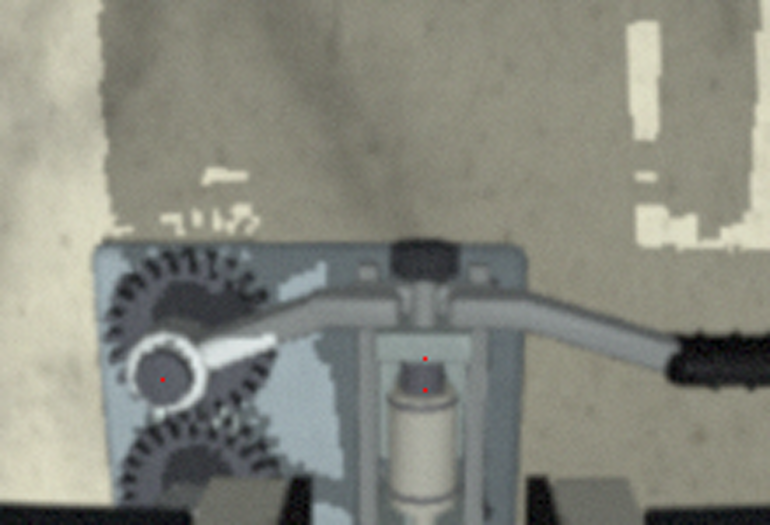

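The capsule lies straight in the V-block, plunger next to the pad, and post and plunger match the prediction. Now I turn and go above the grips with the fingers open, keeping the camera on the far side to watch the seat.

>>> step_arm(
  newtons=5,
  rows=[
    [0, 0, 0, 0.14, 0.06],
    [-0.01, 0.01, 0, 0.28, 0.0876],
    [-0.02, 0.02, 0, 0.42, 0.0876],
    [-0.03, 0.03, 0, 0.56, 0.0876],
    [-0.04, 0.04, 0, 0.7, 0.0876],
    [-0.05, 0.04, 0, 0.84, 0.0876],
    [-0.06, 0.04, 0, 0.98, 0.0876],
    [-0.07, 0.04, 0, 1.12, 0.0876],
    [-0.08, 0.04, 0, 1.26, 0.0876],
    [-0.09, 0.04, 0, 1.4, 0.0876],
    [-0.09, 0.04, 0, 1.54, 0.0876],
    [-0.09, 0.04, 0, 1.571, 0.0876],
    [-0.09, 0.04, 0, 1.571, 0.0876],
    [-0.09, 0.04, 0, 1.571, 0.0876],
  ],
)

```text
t: 11.65
eef_pos: [0.5078, -0.145, 0.1527]
ee_rot: [3.141, 0.002, -0.101]
force: [-0.1, 0.3, -1.1]
width: 0.0878
gripper_force: 0.0
```

Run:
```python
from h import *
f=grab('wrist','w8.png'); s=arm.get_state(); print(s['t'],s['eef_pos'],s['ee_rot'],s['q'])
c=np.array([.598,-.1555]);R=np.array([[np.cos(-.1),-np.sin(-.1)],[np.sin(-.1),np.cos(-.1)]])
im=f['color'].copy()
for p,z in [((0,0),.059),((0,.028),.05),((-.055,.0315),.05),((-.055,-.0315),.05),((-.055,0),.05),((.065,.024),.064),((.065,-.024),.064)]:
    u,v=proj(f,(*(c+R@p),z)); cv2.circle(im,(int(u),int(v)),1,(0,0,255),-1); print(p,u,v)
cv2.imwrite('pics/w8c.png',cv2.resize(im[0:290,170:470],None,fx=2,fy=2,interpolation=cv2.INTER_CUBIC))
```

```text
11.7 [ 0.50796055 -0.14503411  0.15285171] [ 3.14148140e+00  1.37605049e-03 -1.00845186e-01] [ 9.33276011e-02  1.81617324e-01 -4.12682803e-01 -1.88528563e-04
 -9.77867867e-01  1.37672907e+00]
(0, 0) 321.2630408605333 90.82311279537028
(0, 0.028) 287.4223922563845 91.6345121770935
(-0.055, 0.0315) 284.4008771086275 156.2055636143262
(-0.055, -0.0315) 357.9623954053379 156.16414698197954
(-0.055, 0) 321.2081108500129 155.9898920127201
(0.065, 0.024) 290.65336887251124 12.262282490036625
(0.065, -0.024) 351.71513618285246 12.341459423249944
```

View pics/w8c.png

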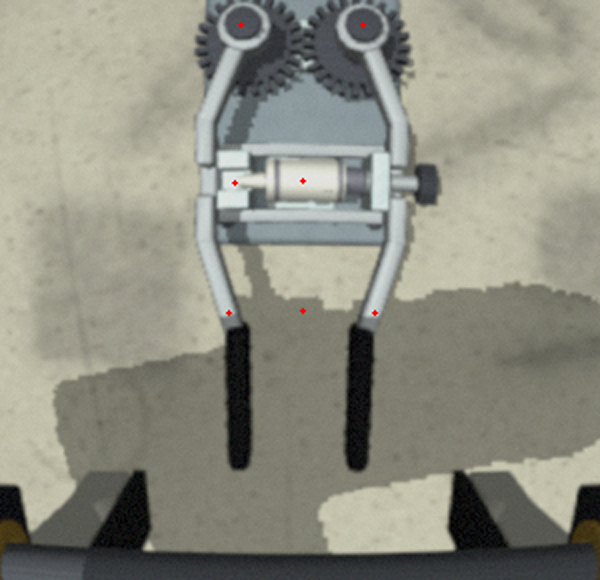

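The capsule sits in the V-block with its nozzle in the fork at crop (235,183). The grips are centred at crop x≈299 against 302 for the seat axis, so they're under 1 mm off the present tool position. I descend and close lightly at 5 N.

>>> step_arm(
  newtons=5,
  rows=[
    [0, 0, -0.04, 0, 0.0876],
    [0, 0, -0.08, 0, 0.0876],
    [0, 0, -0.11, 0, 0.0876],
    [0, 0, -0.123, 0, 0.0876],
    [0, 0, -0.123, 0, 0.08],
    [0, 0, -0.123, 0, 0.074],
    [0, 0, -0.123, 0, 0.07],
    [0, 0, -0.123, 0, 0.066],
    [0, 0, -0.123, 0, 0.064],
    [0, 0, -0.123, 0, 0.062],
    [0, 0, -0.123, 0, 0.06],
    [0, 0, -0.123, 0, 0.058],
    [0, 0, -0.123, 0, 0.056],
    [0, 0, -0.123, 0, 0.056],
  ],
)

```text
t: 13.1
eef_pos: [0.5086, -0.1451, 0.0307]
ee_rot: [-3.141, -0.001, -0.1]
force: [0.3, 2.8, 2.9]
width: 0.0562
gripper_force: 1.4
```

Run:
```python
from h import *
s=arm.get_state(); print(s['t'],s['eef_pos'],s['force'],s['moment'],s['width'],s['gripper_force'])
```

```text
13.1 [ 0.50864538 -0.14512163  0.0306811 ] [0.3303296  2.83849793 2.85846019] [ 0.90234331 -0.0238055   0.00220492] 0.05619673105249448 1.3988922291900963
```

Only the +y finger bears (Fy +2.8), so I shift the tool +y a little and close further.

>>> step_arm(
  rows=[
    [0, 0.0005, 0, 0, 0.055],
    [0, 0.001, 0, 0, 0.054],
    [0, 0.001, 0, 0, 0.054],
    [0, 0.001, 0, 0, 0.054],
  ],
)

```text
t: 13.5
eef_pos: [0.5086, -0.1445, 0.0307]
ee_rot: [3.141, -0.0, -0.1]
force: [2.5, -2.5, 1.0]
width: 0.0539
gripper_force: 1.4
```

Run:
```python
from h import *
s=arm.get_state(); print(s['t'],s['eef_pos'],s['force'],s['moment'],s['width'],s['gripper_force'])
```

```text
13.5 [ 0.50862482 -0.14452125  0.03065037] [ 2.53998149 -2.48660714  1.00709762] [-1.29263931 -0.51827026  0.04679978] 0.0539023900224826 1.4369476586580276
```

>>> step_arm(
  rows=[
    [0, -0.0005, 0, 0, 0.053],
    [0, -0.0005, 0, 0, 0.052],
    [0, -0.0005, 0, 0, 0.052],
  ],
)

```text
t: 13.8
eef_pos: [0.5084, -0.1448, 0.0305]
ee_rot: [3.142, 0.0, -0.1]
force: [1.4, -3.1, 1.2]
width: 0.0524
gripper_force: 1.4
```

>>> step_arm(
  rows=[
    [0, 0, 0, 0, 0.051],
    [0, 0, 0, 0, 0.05],
    [0, 0, 0, 0, 0.05],
  ],
)

```text
t: 14.1
eef_pos: [0.5084, -0.1448, 0.0306]
ee_rot: [3.142, -0.0, -0.1]
force: [2.1, -3.6, 0.2]
width: 0.0502
gripper_force: 1.5
```

>>> step_arm(
  rows=[
    [0, 0, 0, 0, 0.049],
    [0, 0, 0, 0, 0.048],
    [0, 0, 0, 0, 0.048],
  ],
)

```text
t: 14.4
eef_pos: [0.5084, -0.1448, 0.0306]
ee_rot: [3.142, -0.0, -0.1]
force: [2.2, -3.6, 0.8]
width: 0.0483
gripper_force: 1.6
```

>>> step_arm(
  rows=[
    [0, -0.0004, 0, 0, 0.048],
    [0, -0.0004, 0, 0, 0.047],
    [0, -0.0004, 0, 0, 0.047],
  ],
)

```text
t: 14.7
eef_pos: [0.5083, -0.145, 0.0305]
ee_rot: [-3.141, 0.0, -0.1]
force: [1.1, -0.7, 0.7]
width: 0.0468
gripper_force: 1.6
```

>>> step_arm(
  newtons=8,
  rows=[
    [0, 0, 0, 0, 0.046],
    [0, 0, 0, 0, 0.045],
    [0, 0, 0, 0, 0.045],
  ],
)

```text
t: 15.0
eef_pos: [0.5083, -0.145, 0.0305]
ee_rot: [-3.141, 0.0, -0.1]
force: [1.7, 0.2, 2.0]
width: 0.0452
gripper_force: 5.1
```

It's balanced now, and at 45 mm the capsule resists (5.1 N). I press on slowly, with the grip capped at 13 N (about 26 N on the capsule).

>>> step_arm(
  newtons=13,
  rows=[
    [0, 0, 0, 0, 0.0445],
    [0, 0, 0, 0, 0.044],
    [0, 0, 0, 0, 0.0435],
    [0, 0, 0, 0, 0.043],
  ],
)

```text
t: 15.4
eef_pos: [0.5084, -0.1451, 0.0305]
ee_rot: [-3.142, 0.0, -0.1]
force: [1.3, 1.4, 0.8]
width: 0.0435
gripper_force: 7.6
```

>>> step_arm(
  rows=[
    [0, 0, 0, 0, 0.0425],
    [0, 0, 0, 0, 0.042],
    [0, 0, 0, 0, 0.0415],
    [0, 0, 0, 0, 0.041],
  ],
)

```text
t: 15.8
eef_pos: [0.5083, -0.1451, 0.0305]
ee_rot: [-3.142, 0.0, -0.1]
force: [1.7, 0.6, 0.4]
width: 0.0411
gripper_force: 8.7
```

>>> step_arm(
  rows=[
    [0, 0, 0, 0, 0.0405],
    [0, 0, 0, 0, 0.04],
    [0, 0, 0, 0, 0.0395],
    [0, 0, 0, 0, 0.039],
  ],
)

```text
t: 16.2
eef_pos: [0.5084, -0.1451, 0.0305]
ee_rot: [-3.142, -0.0, -0.1]
force: [0.7, 2.7, 0.6]
width: 0.0392
gripper_force: 8.1
```

>>> step_arm(
  rows=[
    [0, 0, 0, 0, 0.0385],
    [0, 0, 0, 0, 0.038],
    [0, 0, 0, 0, 0.0375],
    [0, 0, 0, 0, 0.037],
  ],
)

```text
t: 16.6
eef_pos: [0.5084, -0.1451, 0.0306]
ee_rot: [-3.142, -0.0, -0.1]
force: [2.1, 2.1, 1.0]
width: 0.0371
gripper_force: 6.6
```

The force peaked at 8.7 N and is dropping, so the capsule has given. I continue to home.

>>> step_arm(
  rows=[
    [0, 0.0002, 0, 0, 0.0365],
    [0, 0.0004, 0, 0, 0.036],
    [0, 0.0004, 0, 0, 0.0355],
    [0, 0.0004, 0, 0, 0.035],
    [0, 0.0004, 0, 0, 0.0345],
    [0, 0.0004, 0, 0, 0.034],
  ],
)

```text
t: 17.2
eef_pos: [0.5084, -0.145, 0.0306]
ee_rot: [3.141, -0.0, -0.1]
force: [2.1, -3.2, -0.5]
width: 0.0339
gripper_force: 3.2
```

>>> step_arm(
  rows=[
    [0, 0, 0, 0, 0.0335],
    [0, 0, 0, 0, 0.033],
    [0, 0, 0, 0, 0.0325],
    [0, 0, 0, 0, 0.032],
    [0, 0, 0, 0, 0.0315],
  ],
)

```text
t: 17.7
eef_pos: [0.5083, -0.1449, 0.0306]
ee_rot: [3.141, 0.0, -0.1]
force: [1.9, -3.0, -1.2]
width: 0.0318
gripper_force: 1.9
```

>>> step_arm(
  rows=[
    [0, 0, 0, 0, 0.0312],
    [0, 0, 0, 0, 0.031],
    [0, 0, 0, 0, 0.0307],
    [0, 0, 0, 0, 0.0304],
  ],
)

```text
t: 18.1
eef_pos: [0.5084, -0.1449, 0.0306]
ee_rot: [3.141, -0.0, -0.1]
force: [3.8, -4.8, -1.9]
width: 0.0305
gripper_force: 2.7
```

>>> step_arm(
  rows=[
    [0, -0.0002, 0, 0, 0.0302],
    [0, -0.0003, 0, 0, 0.03],
    [0, -0.0003, 0, 0, 0.0298],
  ],
)

```text
t: 18.4
eef_pos: [0.5084, -0.145, 0.0306]
ee_rot: [-3.142, -0.0, -0.1]
force: [2.2, -3.1, -0.1]
width: 0.0302
gripper_force: 4.2
```

>>> step_arm(
  rows=[
    [0, 0, 0, 0, 0.0295],
    [0, 0, 0, 0, 0.0292],
    [0, 0, 0, 0, 0.029],
  ],
)

```text
t: 18.7
eef_pos: [0.5084, -0.145, 0.0306]
ee_rot: [-3.142, -0.0, -0.1]
force: [2.0, -3.0, -0.2]
width: 0.0291
gripper_force: 6.3
```

>>> step_arm(
  rows=[
    [0, -0.0001, 0, 0, 0.0287],
    [0, -0.0002, 0, 0, 0.0284],
    [0, -0.0002, 0, 0, 0.0281],
  ],
)

```text
t: 19.0
eef_pos: [0.5084, -0.1451, 0.0306]
ee_rot: [-3.141, -0.0, -0.1]
force: [2.3, -0.3, 0.9]
width: 0.0283
gripper_force: 8.6
```

>>> step_arm(
  rows=[
    [0, 0, 0, 0, 0.0277],
    [0, 0, 0, 0, 0.0272],
    [0, 0, 0, 0, 0.0267],
    [0, 0, 0, 0, 0.0262],
  ],
)

```text
t: 19.4
eef_pos: [0.5085, -0.1451, 0.0306]
ee_rot: [-3.141, -0.0, -0.1]
force: [3.3, 1.8, 1.0]
width: 0.0266
gripper_force: 12.7
```

About 26 N on the capsule now; I hold it for 1.3 s.

>>> step_arm(
  rows=[
    [0, 0, 0, 0, 0.0262],
    [0, 0, 0, 0, 0.0262],
    [0, 0, 0, 0, 0.0262],
    [0, 0, 0, 0, 0.0262],
    [0, 0, 0, 0, 0.0262],
    [0, 0, 0, 0, 0.0262],
    [0, 0, 0, 0, 0.0262],
    [0, 0, 0, 0, 0.0262],
    [0, 0, 0, 0, 0.0262],
    [0, 0, 0, 0, 0.0262],
    [0, 0, 0, 0, 0.0262],
    [0, 0, 0, 0, 0.0262],
    [0, 0, 0, 0, 0.0262],
  ],
)

```text
t: 20.7
eef_pos: [0.5085, -0.1452, 0.0306]
ee_rot: [-3.141, -0.0, -0.1]
force: [1.9, 3.7, 1.4]
width: 0.0272
gripper_force: 12.7
```

Now I release gently, rise, and check where the capsule sits.

>>> step_arm(
  rows=[
    [0, 0, 0, 0, 0.03],
    [0, 0, 0, 0, 0.036],
    [0, 0, 0, 0, 0.042],
    [0, 0, 0, 0, 0.048],
    [0, 0, 0, 0, 0.054],
    [0, 0, 0, 0, 0.06],
    [0, 0, 0, 0, 0.066],
    [0, 0, 0, 0, 0.075],
    [0, 0, 0, 0, 0.0876],
    [0, 0, 0, 0, 0.0876],
    [0, 0, 0.04, 0, 0.0876],
    [0, 0, 0.08, 0, 0.0876],
    [0, 0, 0.123, 0, 0.0876],
    [0, 0, 0.123, 0, 0.0876],
    [0, 0, 0.123, 0, 0.0876],
  ],
)

```text
t: 22.2
eef_pos: [0.5086, -0.1452, 0.1547]
ee_rot: [-3.141, -0.002, -0.1]
force: [-1.2, 0.4, -1.1]
width: 0.0877
gripper_force: 0.0
```

Run:
```python
from h import *
f=grab('wrist','w9.png'); s=arm.get_state(); print(s['t'],s['eef_pos'],s['ee_rot'])
g=cv2.imread('pics/w8.png')
h=np.vstack([cv2.resize(x[60:180,230:400],None,fx=3,fy=2.5,interpolation=cv2.INTER_CUBIC) for x in (g,f['color'])]); cv2.imwrite('pics/w9c.png',h)
```

```text
22.25 [ 0.50784483 -0.14521062  0.15348237] [-3.14123257e+00  7.26802474e-05 -1.00161455e-01]
```

View pics/w9c.png

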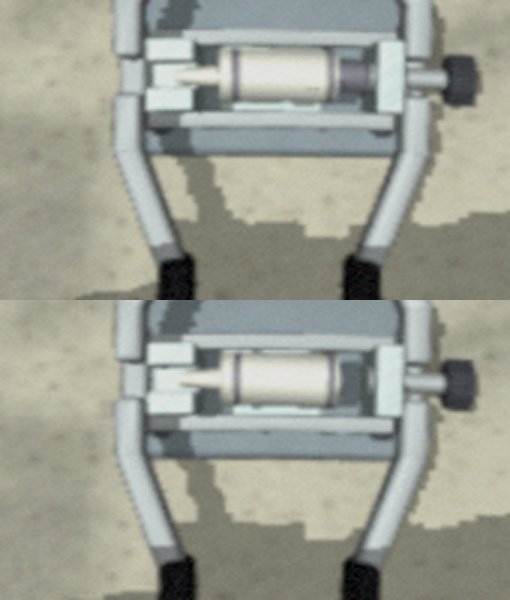

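After the squeeze (lower half) the plunger is gone, the capsule sits about 1 mm further −y, and the handles are open again. I fetch the capsule.

>>> step_arm(
  newtons=10,
  rows=[
    [0.01, 0, 0, -0.14, 0.034],
    [0.02, 0, 0, -0.28, 0.034],
    [0.03, 0, 0, -0.42, 0.034],
    [0.04, 0, 0, -0.56, 0.034],
    [0.05, 0, 0, -0.7, 0.034],
    [0.06, 0, 0, -0.84, 0.034],
    [0.07, 0, 0, -0.98, 0.034],
    [0.08, -0.01, 0, -1.12, 0.034],
    [0.09, -0.011, 0, -1.26, 0.034],
    [0.0905, -0.011, 0, -1.4, 0.034],
    [0.0905, -0.011, 0, -1.54, 0.034],
    [0.0905, -0.011, 0, -1.571, 0.034],
    [0.0905, -0.011, 0, -1.571, 0.034],
    [0.0905, -0.011, -0.03, -1.571, 0.034],
    [0.0905, -0.011, -0.06, -1.571, 0.034],
    [0.0905, -0.011, -0.09, -1.571, 0.034],
    [0.0905, -0.011, -0.11, -1.571, 0.034],
    [0.0905, -0.011, -0.12, -1.571, 0.034],
    [0.0905, -0.011, -0.12, -1.571, 0.034],
  ],
)

```text
t: 24.15
eef_pos: [0.5975, -0.1563, 0.0316]
ee_rot: [3.138, -0.001, -1.67]
force: [0.2, 1.1, 0.0]
width: 0.034
gripper_force: 0.0
```

>>> step_arm(
  rows=[
    [0, 0, 0, 0, 0.025],
    [0, 0, 0, 0, 0.018],
    [0, 0, 0, 0, 0.01],
    [0, 0, 0, 0, 0.01],
    [0, 0, 0, 0, 0.01],
  ],
)

```text
t: 24.65
eef_pos: [0.6001, -0.1563, 0.0348]
ee_rot: [-3.139, 0.0, -1.67]
force: [0.9, 0.1, 6.5]
width: 0.0175
gripper_force: 10.0
```

>>> step_arm(
  rows=[
    [0, 0, 0.015, 0, 0.01],
    [0, 0, 0.05, 0, 0.01],
    [0, 0, 0.09, 0, 0.01],
    [0, 0.04, 0.12, 0, 0.01],
    [0.01, 0.08, 0.12, 0.05, 0.01],
    [0.02, 0.12, 0.12, 0.1, 0.01],
    [0.03, 0.16, 0.12, 0.15, 0.01],
    [0.04, 0.2, 0.12, 0.183, 0.01],
    [0.05, 0.24, 0.12, 0.183, 0.01],
    [0.0505, 0.28, 0.1, 0.183, 0.01],
    [0.0505, 0.3025, 0.07, 0.183, 0.01],
    [0.0505, 0.3025, 0.04, 0.183, 0.01],
    [0.0505, 0.3025, 0.04, 0.183, 0.01],
    [0.0505, 0.3025, 0.04, 0.183, 0.01],
  ],
)

```text
t: 26.05
eef_pos: [0.649, 0.1457, 0.0735]
ee_rot: [3.14, -0.001, -1.488]
force: [0.7, -0.3, 0.2]
width: 0.0173
gripper_force: 10.0
```

>>> step_arm(
  rows=[
    [0, 0, -0.02, 0, 0.01],
    [0, 0, -0.035, 0, 0.01],
    [0, 0, -0.045, 0, 0.01],
    [0, 0, -0.052, 0, 0.01],
    [0, 0, -0.056, 0, 0.01],
    [0, 0, -0.056, 0, 0.01],
  ],
)

```text
t: 26.65
eef_pos: [0.6487, 0.1457, 0.0178]
ee_rot: [3.14, -0.001, -1.488]
force: [-3.1, -1.8, 1.1]
width: 0.0174
gripper_force: 10.0
```

>>> step_arm(
  rows=[
    [0, 0, 0, 0, 0.024],
    [0, 0, 0, 0, 0.03],
    [0, 0, 0, 0, 0.036],
    [0, 0, 0, 0, 0.036],
    [0, 0, 0.02, 0, 0.036],
    [0, 0, 0.06, 0, 0.036],
    [0, 0, 0.1, 0, 0.036],
    [0, -0.01, 0.12, 0, 0.036],
    [0, -0.01, 0.12, 0, 0.036],
    [0, -0.01, 0.12, 0, 0.036],
  ],
)

```text
t: 27.65
eef_pos: [0.6494, 0.1363, 0.138]
ee_rot: [-3.141, 0.001, -1.488]
force: [0.6, 0.9, 0.1]
width: 0.0363
gripper_force: 0.0
```

Run:
```python
from h import *
f=grab('wrist'); s=arm.get_state(); print(s['t'],s['eef_pos'],s['force'],s['width'])
im=f['color'].copy()
for p in [(.649,.146,.034),(.6467,.174,.034),(.6502,.1285,.034)]:
    u,v=proj(f,p); print(u,v); cv2.circle(im,(int(u),int(v)),0,(0,0,255),-1)
cv2.imwrite('pics/w10c.png',cv2.resize(im[130:260,260:450],None,fx=3,fy=3,interpolation=cv2.INTER_CUBIC))
```

```text
27.7 [0.64889011 0.13616538 0.13691005] [ 0.03432243  0.52852887 -0.69125818] 0.03599598539253648
318.20535853727495 206.40116221187702
318.22841710734934 234.9658934182448
318.46245213341973 187.55430503815455
```

View pics/w10c.png

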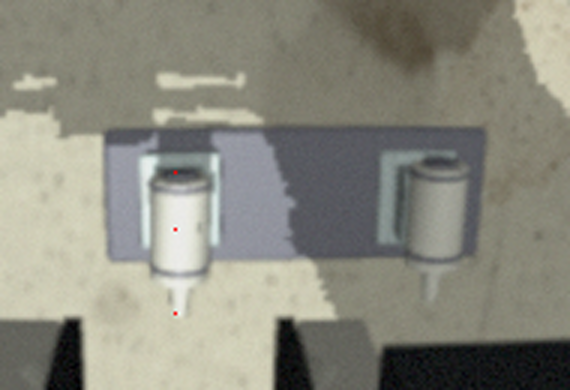

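The capsule lies straight in the far V-block, exactly at the predicted points, with the plunger in; the spare capsule is untouched.

```bash
python3 -c "
from station import arm
print(arm.job_done())"
```

```text
the job is handed in; nothing more can be done
None
```

The fresh capsule was activated (about 26 N held for 1.3 s, worked out from the 12.7 N grip reading), now lies back in its free (far) V-block with the handles sprung open, and the job is handed in; no verdict came back.

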